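Wind the test block under the blade

ROBOT

A 7-joint arm with a two-finger parallel gripper is mounted at the origin on the work surface. World frame = base frame: x ahead of the robot, y to its left, z up, the work surface at z = 0. Lengths are in m, angles in rad, forces in N, time in s.
With the tool pointing down it reaches from about 0.425 to 0.925 m from the base axis. Payload 6.8 kg.
Tool frame: the origin (TCP) lies on the mounting face of the last link; the fingertips stand 173 mm ahead of it and the grasp point (between the pads) lies 155 mm ahead of it; z points along the fingers, y is the direction in which the jaws open and shut (so a half turn about z gives the same grasp; the last joint's range is limited). The gripper opens to 85 mm and grips with 20 to 120 N. Pads are 22 mm wide; open, the fingers measure 114 mm over their backs; the gripper's body (76 mm by 85 mm) begins 54 mm behind the grasp point. The pads swing forward as they close: fully open they stand 13 mm farther back than shut.
Start: joints at [1.193, 0.477, 0.022, 1.555, -0.011, 1.109, -0.083], TCP at [0.18, -0.651, 0.405] pointing down, gripper open.
Joint ranges: [-2.96, 2.96], [-0.34, 2.1], [-1.41, 1.46], [0.24, 2.44], [-1.37, 4.51], [0.17, 1.92], [-2.96, 2.96]. Speed limits (rad/s): [2.39, 2.39, 3.14, 3.14, 3.14, 3.14, 3.14].

INTERFACE

Orientations are given as a unit quaternion [w, x, y, z].
In Python, from station import sensors, read_camera, bot gives the robot as it stands. The module is installed in compiled form; this text tells all that it offers.
- The arm moves only by the tool play_rows, never from a script. Its argument "commands" is a list of rows, each a list of 4 numbers: the shift along the tool's x, y, z in m, then the turn about the tool's z in degrees. A call has 1 to 20 rows; each row shifts and turns the commanded pose from where the row before left it, along the tool's axes as they then stand; what a row does not reach is not made up. A row lasts 1/10 s, in which the tool goes at most 50 mm and 8.59 degrees, less where a joint would pass 70% of its speed; a pose out of reach is approached as far as the arm can. A call with a gripper value outside its range is refused whole. "claw" is the finger opening in m, from 0 to 0.0854, set as the call begins (left out, the last holds). The fingers move at their own pace and stop on an object; "force" is the grip in N (left out, the last holds). Time passes only in rows, so rows that do not move let the fingers close. It gives the time, the measured TCP pose, the force and the opening at its end, in the units of the state.
- sensors.get_obs(): the state, without advancing time (a new reading comes with each control period).
- read_camera(name): name is "scene" or "top" or "wrist"; returns a dict with "frame" (400x640x3 uint8, blue, green, red), "depth" (400x640 float32, m along the optical axis (not along the pixel's ray), 0 where there is no reading), "fx", "fy", "cx", "cy" (pixels), "distortion" ([k1, k2, p1, p2, k3] as OpenCV has them; the pictures are not rectified), "rvec" (rotation vector, rad) and "tvec" (3), from world to camera coordinates, as OpenCV has them; the wrist camera has in their place "T_tool_cam" (4x4, takes a point from camera to tool coordinates, whose origin is the TCP and whose axes are the flange's). Camera axes: x right, y down, z forward; pixel columns grow to the right and rows downward; lengths in m; the calibration is good to about 2 mm. A picture is of the moment at which its call begins: read the wrist's pose just before it.
- bot.hand_in(): hands the job in, once; it reports no verdict.
The state is a dict: "t": time; "q": joint angles; "joint_vel": joint speeds; "joint_torque": joint torques, N m; "eef_pos": TCP position; "tool_rot": TCP orientation; "contact_force": force on the tool from outside, world axes, zero at the start; "torque": the same for the moment, N m; "gripper_width": opening from 0.0 (shut) to 1.0 (fully open).
Only numpy, scipy, OpenCV 4.12 (cv2) and the standard library are available. Lean on these libraries where they do the work, as an engineer would, in place of code of your own. Each camera call takes 0.05 s, during which the arm holds its last target.

TASK

Take hold of the blue grip sleeve and crank it clockwise, keeping the sleeve held all the way, until the yellow block on that stage is centred under the blade of its bridge; then let go. Leave the crank with the orange sleeve alone.

Things in the scene. Friction and masses are not known exactly. Their poses are not given: they have to be found in the camera images.
- blue_sleeve: Blue upright grip sleeve, 25 mm diameter, 55 mm tall, spinning freely on the crank's pin, so the gripper need not turn. Origin at its centre, 145 mm above the table; its yaw means nothing. It circles the crank's upright axis at 55 mm radius. The arm below it tops out 111 mm up, the pin end 178 mm. Friction holds the crank where it is left; turning takes 2 to 4 N. Start angle varies.
- blue_block (a point): Centre of the top face, 67 mm up, of the yellow block (36 x 50 x 22 mm) fixed to the sliding carriage of the blue-sleeved stage. Turning the crank clockwise, seen from above, slides it along the stage's -y, 16 mm per radian (100 mm a turn). It starts 64 to 84 mm short of the blade and can be wound past it, and back.
- blue_blade (a point): Middle of the blade's lower edge, 72 mm up, under the aluminium bridge (116 mm wide, top 104 mm up) over the track of the blue-sleeved stage, a grey fixed base 300 x 260 x 30 mm with a black gearbox under the crank. Axes are the stage's: z up, y along the track, x across it, away from the crank. The crank's axis is at x = -140 mm, y = 0 in this frame.
- orange_sleeve: Orange grip sleeve, same size and origin, on the crank of a second, like stage that carries a white block. Not to be moved. Either stage may stand left or right.

How it is judged:
On the way, in this order (a step that is already met when the one before it is completed fails the run):
1. the blue sleeve is held in the fingers while the block is on its way, 25 to 50 mm short of the blade (contact force between the fingers and blue_sleeve above 0.5 N and horizontal distance between blue_block and blue_blade between 0.025 and 0.05 m).
2. the block is centred under the blade, within 12 mm, with the sleeve still held (contact force between the fingers and blue_sleeve above 0.5 N and horizontal distance between blue_block and blue_blade below 0.012 m), for 0.1 s.
At the end, for the whole second after the job is handed in: The yellow block stands centred under the blade, within 12 mm along the track, the blue crank is at rest and released, and the orange sleeve is within 15 mm of where it was (horizontal distance between blue_block and blue_blade below 0.012 m and linear speed of blue_sleeve below 0.01 m/s and distance of orange_sleeve from where it was at the start of the episode below 0.015 m); the robot touches nothing.
It fails at once if the blue crank is turning while its sleeve is not between the fingers (more than 30 mm sideways from the grasp point) (linear speed of blue_sleeve above 0.03 m/s and horizontal distance between the grasp point and blue_sleeve above 0.03 m).
It fails at once if the orange sleeve is moved more than 15 mm (distance of orange_sleeve from where it was at the start of the episode above 0.015 m).
It also fails if it takes over 48 s, if anything falls off the work surface, if the arm or the gripper's body presses on something with over 40 N, if the wrist force passes 120 N, or if a joint passes its speed limit or range.

## Working session

There is one attempt and no reset: what is moved stays moved. The work goes in short steps, Python scripts to look and compute and a tool call to move; the robot and the scene stay as the last step left them, time stands still between calls to the robot, and variables do not carry over. Pictures are saved under pics/ and viewed, and the job is handed in when it is done.

Besides the shell and the picture viewer there is one more tool, called as a command line: name --pt "numbers of a row" for each row, then --argument value for the rest. play_rows: Moves the arm, as the interface text tells. Its arguments: {"type":"object","properties":{"commands":{"type":"array"},"claw":{"type":"number"},"force":{"type":"number"}},"required":["commands"]}

```bash
mkdir -p pics; cat > h.py <<'E'
import numpy as np, cv2
from station import sensors, read_camera, bot
def ray(c,px):
    K=np.array([[c['fx'],0,c['cx']],[0,c['fy'],c['cy']],[0,0,1]])
    u=cv2.undistortPoints(np.array([[px]],float),K,np.array(c['distortion'],float))[0,0]
    R,_=cv2.Rodrigues(np.array(c['rvec'],float)); t=np.array(c['tvec'],float).ravel()
    o=-R.T@t; d=R.T@np.array([u[0],u[1],1.]); return o,d,u,R,t
def onz(c,px,z):
    o,d,*_=ray(c,px); return o+d*(z-o[2])/d[2]
def dep(c,px):
    o,d,*_=ray(c,px); return o+d*float(c['depth'][int(px[1]),int(px[0])])
E
python3 - <<'E'
from h import *
s=sensors.get_obs();print(s)
for n in ('top','scene'):
    c=read_camera(n);cv2.imwrite(f'pics/{n}0.png',c['frame']);np.save(f'{n}0.npy',c,allow_pickle=True)
    print(n,ray(c,(320,200))[:2])
    hsv=cv2.cvtColor(c['frame'],cv2.COLOR_BGR2HSV)
    for nm,lo,hi in (('blue',(95,120,50),(130,255,255)),('orange',(5,150,100),(17,255,255)),('yellow',(20,120,100),(35,255,255))):
        m=cv2.inRange(hsv,lo,hi);k,l,st,ce=cv2.connectedComponentsWithStats(m)
        for i in range(1,k):
            if st[i,4]>30: print(nm,st[i],ce[i].round(1),dep(c,ce[i]).round(3))
E
```

```text
{'t': 0.0, 'q': array([ 1.19290541,  0.47783578,  0.02230379,  1.55646845, -0.01147698,
        1.10929128, -0.08310494]), 'joint_vel': array([ 1.48149481e-05, -2.27479940e-04, -8.03246589e-05, -5.70672474e-04,
       -9.30151688e-05,  9.74151568e-04, -1.51574566e-03]), 'joint_torque': array([-3.87498221e-05, -5.96440673e+01,  1.60731085e+00, -2.81195712e+01,
        1.24438381e-02,  9.40502010e-03, -7.67038443e-06]), 'eef_pos': array([ 0.17985772, -0.65030881,  0.40369362]), 'tool_rot': array([-9.16470111e-04,  9.90911014e-01,  1.34515739e-01, -1.97549895e-04]), 'contact_force': array([ 0.58873143, -0.84511097, -0.26178295]), 'torque': array([0.01386571, 0.0081017 , 0.0082041 ]), 'gripper_width': 0.9956932775697873}
top (array([0.38562918, 0.03390768, 1.07394773]), array([ 0.22757475,  0.01783725, -0.97368519]))
blue [227 253  11  11  51] [232.4 258.3] [0.453 0.236 0.174]
blue [377 326  34  34 841] [393.7 342.1] [ 0.279 -0.152  0.014]
orange [445 196  11  10  47] [449.2 200.8] [ 0.61  -0.243  0.179]
yellow [304 104  19  12 215] [313.3 109.6] [0.887 0.087 0.028]
yellow [358 107  18  12 207] [366.8 112.4] [ 0.888 -0.062  0.027]
yellow [238 175  22  18 255] [248.6 183.7] [0.654 0.239 0.063]
scene (array([0.94186821, 0.64823586, 0.7044018 ]), array([-0.37064973, -0.70565788, -0.604226  ]))
blue [ 264   52   64   53 2614] [296.   77.8] [ 0.302 -0.77   0.109]
blue [438 236  16  26 257] [444.8 248.9] [0.465 0.249 0.153]
orange [268 144   9  20 135] [272.1 153. ] [ 0.619 -0.229  0.151]
orange [549 389  16  11  74] [554.6 395.5] [0.45  0.536 0.057]
yellow [182 258  21  22 308] [192.1 268.2] [ 0.89  -0.055  0.025]
yellow [343 303  24  28 496] [354.4 316.7] [0.658 0.246 0.064]
yellow [200 305  24  27 422] [211.5 317.5] [0.89  0.095 0.026]
```

View pics/top0.png

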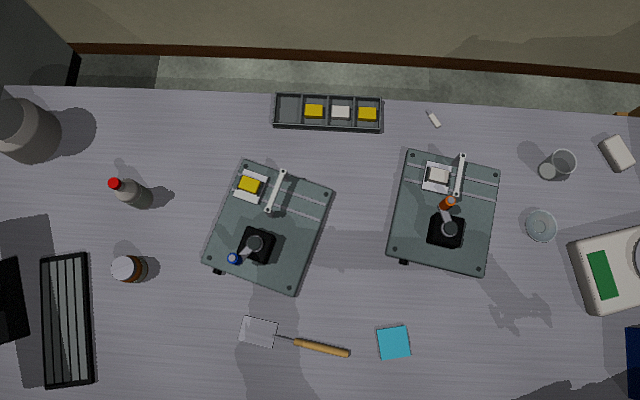

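View pics/scene0.png

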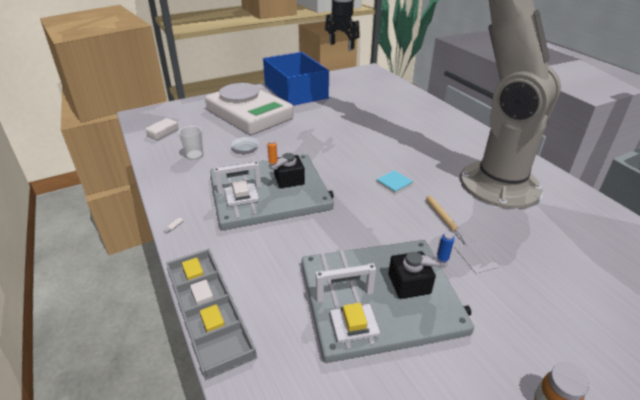

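The top view shows the blue stage on the left: sleeve at (232,258), hub at (254,242), yellow block at (249,184) and bridge at (276,190). The orange stage is on the right. I'll measure the geometry next.

```bash
python3 - <<'E'
from h import *
def cloud(c):
    K=np.array([[c['fx'],0,c['cx']],[0,c['fy'],c['cy']],[0,0,1]])
    v,u=np.mgrid[0:400,0:640]
    p=np.stack([u.ravel(),v.ravel()],1).astype(float)[:,None]
    n=cv2.undistortPoints(p,K,np.array(c['distortion'],float))[:,0]
    R,_=cv2.Rodrigues(np.array(c['rvec'],float)); t=np.array(c['tvec'],float).ravel()
    d=c['depth'].ravel()[:,None]
    P=np.hstack([n,np.ones((len(n),1))])*d
    return ((P-t)@R).reshape(400,640,3)
for n in ('top','scene'):
    c=np.load(f'{n}0.npy',allow_pickle=True).item()
    P=cloud(c);z=P[...,2];hsv=cv2.cvtColor(c['frame'],cv2.COLOR_BGR2HSV)
    near=(abs(P[...,0]-.57)<.25)&(abs(P[...,1]-.2)<.2)&(c['depth']>0)
    def rep(nm,m):
        q=P[m]
        if len(q)<5: print(n,nm,len(q));return
        r=cv2.minAreaRect((q[:,:2]*1000).astype(np.float32))
        print(n,nm,len(q),'mean',q.mean(0).round(4),'rect',np.round(r[0],1),np.round(r[1],1),round(r[2],1))
    rep('base',near&(abs(z-.03)<.006))
    rep('table',near&(abs(z)<.006))
    gray=(hsv[...,1]<60)&(hsv[...,2]>130)
    rep('bridge',near&(z>.092)&(z<.112)&(P[...,0]>.6))
    rep('bridgebright',near&gray&(z>.098)&(z<.112)&(P[...,0]>.6))
    b=cv2.inRange(hsv,(95,120,50),(130,255,255))>0
    rep('sleeve',near&b&(z>.1))
    rep('sleevetop',near&b&(z>.168))
    y=cv2.inRange(hsv,(20,120,100),(35,255,255))>0
    rep('yel',near&y); rep('yeltop',near&y&(abs(z-.067)<.005))
    rep('hub',near&(z>.1)&~b&(P[...,0]<.6))
    # sleeve pixel top centre
E
python3 - <<'E'
import cv2
a=cv2.imread('pics/top0.png')[140:310,180:350];b=cv2.imread('pics/scene0.png')[220:370,290:480]
cv2.imwrite('pics/topz.png',cv2.resize(a,None,fx=3.5,fy=3.5,interpolation=2))
cv2.imwrite('pics/scez.png',cv2.resize(b,None,fx=4,fy=4,interpolation=2))
E
```

```text
top base 8719 mean [0.5439 0.1784 0.0305] rect [548.9 187.7] [261.5 311.3] 73.0
top table 15887 mean [0.561  0.204  0.0006] rect [570. 200.] [499.9 399.9] 0.0
top bridge 196 mean [0.6431 0.1589 0.102 ] rect [643.6 158.6] [14.8 91.9] 75.2
top bridgebright 154 mean [0.6432 0.1601 0.1024] rect [643.6 158.6] [14.8 91.9] 75.2
top sleeve 49 mean [0.4529 0.2355 0.1704] rect [453.9 237. ] [21.8 22.2] 9.2
top sleevetop 44 mean [0.4539 0.2357 0.173 ] rect [454.7 237.2] [20.2 22.4] 2.9
top yel 255 mean [0.6533 0.238  0.067 ] rect [654.2 239.6] [54.3 35.5] 72.9
top yeltop 250 mean [0.6533 0.2376 0.0672] rect [653.6 237.7] [50.2 35.5] 72.9
top hub 423 mean [0.4909 0.2106 0.1207] rect [517.5 195.7] [ 38.9 170. ] 64.4
scene base 9818 mean [0.5681 0.2127 0.0301] rect [550.4 192.6] [262.3 313.2] 73.4
scene table 19470 mean [6.104e-01 2.377e-01 3.000e-04] rect [570. 200.] [400. 500.] 90.0
scene bridge 398 mean [0.6467 0.166  0.0997] rect [643.9 164.9] [16.5 94.2] 74.0
scene bridgebright 294 mean [0.6459 0.165  0.1014] rect [644.1 164.9] [16.2 93.7] 73.7
scene sleeve 254 mean [0.4626 0.247  0.1501] rect [460.5 245.6] [14.7 22.1] 48.0
scene sleevetop 50 mean [0.4612 0.2463 0.1714] rect [460.1 246. ] [14.7 21. ] 48.0
scene yel 496 mean [0.6588 0.2466 0.0654] rect [656.8 242.5] [49.2 34.4] 72.6
scene yeltop 420 mean [0.6575 0.2443 0.067 ] rect [656.7 242.4] [49.  34.4] 72.7
scene hub 589 mean [0.4933 0.2209 0.1183] rect [518.2 202. ] [ 37.9 169.9] 64.6
```

View pics/topz.png

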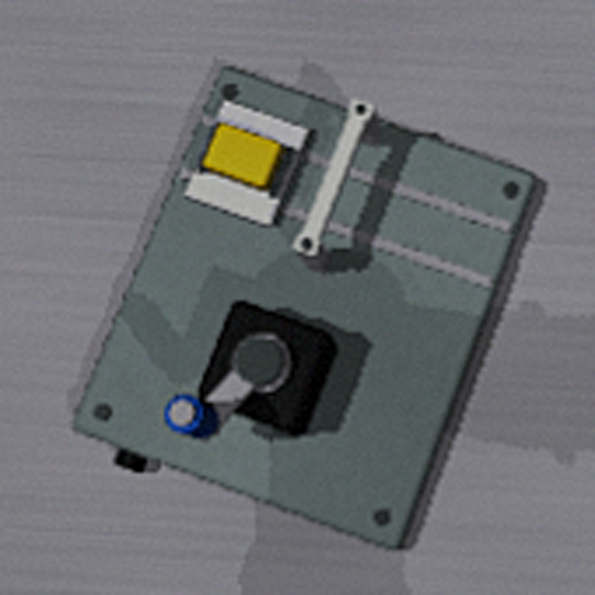

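View pics/scez.png

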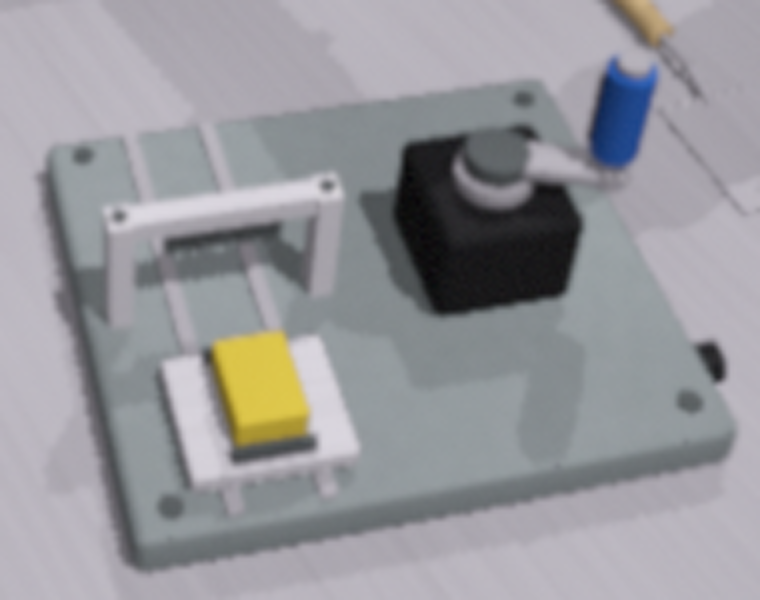

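```bash
cat >> h.py <<'E'
def cloud(c):
    K=np.array([[c['fx'],0,c['cx']],[0,c['fy'],c['cy']],[0,0,1]])
    v,u=np.mgrid[0:400,0:640]
    p=np.stack([u.ravel(),v.ravel()],1).astype(float)[:,None]
    n=cv2.undistortPoints(p,K,np.array(c['distortion'],float))[:,0]
    R,_=cv2.Rodrigues(np.array(c['rvec'],float)); t=np.array(c['tvec'],float).ravel()
    P=np.hstack([n,np.ones((len(n),1))])*c['depth'].ravel()[:,None]
    return ((P-t)@R).reshape(400,640,3)
E
python3 - <<'E'
from h import *
a=np.deg2rad(-17.); ex=np.array([np.cos(a),np.sin(a)]);ey=np.array([-ex[1],ex[0]])
for n in ('top','scene'):
    c=np.load(f'{n}0.npy',allow_pickle=True).item()
    P=cloud(c);z=P[...,2];hsv=cv2.cvtColor(c['frame'],cv2.COLOR_BGR2HSV)
    near=(abs(P[...,0]-.57)<.25)&(abs(P[...,1]-.2)<.2)&(c['depth']>0)
    def rep(nm,m):
        q=P[m][:,:2]*1000; L=np.c_[q@ex,q@ey]; lo,hi=np.percentile(L,1,0),np.percentile(L,99,0)
        m=(lo+hi)/2; w=ex*m[0]+ey*m[1]
        print(n,nm,len(q),'ctr stage',m.round(1),'size',(hi-lo).round(1),'world',w.round(1),'rect',np.round(cv2.minAreaRect(q.astype(np.float32))[2],1)); return m
    blue=cv2.inRange(hsv,(95,100,40),(130,255,255))>0
    S=P[...,:2]@ex
    bm=near&(z>.097)&(z<.112)&(S>.53)&(hsv[...,2]>100)
    r=rep('bridge',bm); y=rep('yeltop',near&(cv2.inRange(hsv,(20,120,100),(35,255,255))>0)&(abs(z-.067)<.005))
    print(' gap along y',(y-r)[1])
    rep('base',near&(abs(z-.03)<.006))
    hub=near&(z>.112)&(z<.15)&~blue&(S<.5)
    print(np.histogram(z[near&(z>.08)&~blue&(S<.5)],bins=12))
    rep('hub',hub)
    sl=near&blue&(z>.105); q=P[sl]
    # fit circle r=12.5 to sleeve points
    from scipy.optimize import least_squares
    side=q[q[:,2]<.168] if n=='scene' else q
    if n=='scene':
        f=least_squares(lambda p:np.hypot(*(side[:,:2]-p).T)-.0125,side[:,:2].mean(0)-np.array([.005,.008]),loss='soft_l1',f_scale=.002);print('sleeve circ',f.x,abs(f.fun).mean())
    else: print('sleeve top rect',cv2.minAreaRect((P[sl&(z>.165)][:,:2]*1000).astype(np.float32)))
E
```

```text
top bridge 151 ctr stage [572.6 341.1] size [82.4 13.4] world [647.3 158.8] rect 75.2
top yeltop 250 ctr stage [555.4 418.4] size [34.5 48. ] world [653.5 237.7] rect 72.9
 gap along y 77.33756809598287
top base 8719 ctr stage [475.4 340.2] size [292.5 253.5] world [554.1 186.4] rect 73.0
(array([183, 478,  50, 247,  19,   3,   5,   5,   4,   4,   8,  43]), array([0.08032143, 0.08865365, 0.09698586, 0.10531808, 0.1136503 ,
       0.12198252, 0.13031474, 0.13864695, 0.14697917, 0.15531139,
       0.16364361, 0.17197583, 0.18030804]))
top hub 92 ctr stage [394.8 340.9] size [68.1 30.7] world [477.2 210.5] rect 66.8
sleeve top rect ((453.86785888671875, 237.03155517578125), (21.774084091186523, 22.219675064086914), 9.170151710510254)
scene bridge 283 ctr stage [572.2 346.1] size [83.4 15.5] world [648.4 163.6] rect 73.7
scene yeltop 420 ctr stage [557.  424.2] size [33.3 47.8] world [656.7 242.8] rect 72.7
 gap along y 78.13025352300701
scene base 9818 ctr stage [477.1 347.3] size [295.4 253.7] world [557.8 192.6] rect 73.4
(array([222, 528, 107, 344,  12,   8,   5,   8,   8,   8,   4,  54]), array([0.08001911, 0.08827221, 0.0965253 , 0.1047784 , 0.11303149,
       0.12128458, 0.12953768, 0.13779077, 0.14604386, 0.15429696,
       0.16255005, 0.17080314, 0.17905624]))
scene hub 64 ctr stage [393.5 354.6] size [76.9 37.9] world [480.  224.1] rect 53.2
sleeve circ [0.45514956 0.23972576] 0.0007517235878441796
```

Both views agree with the known sizes: the crank axis is near (0.498, 0.207), the sleeve near (0.4545, 0.238) at a 54 mm radius, and the stage yaw is about -17°. The gap to the blade is about 77.5 mm. I'll turn the tool square with the world and move over there, then refine with the wrist camera.

play_rows --pt "0 0 0 7.73" --pt "0 0 0 7.73" --pt "0.03 -0.025 0 0" --pt "0.03 -0.025 0 0" --pt "0.03 -0.025 0 0" --pt "0.03 -0.025 0 0" --pt "0.03 -0.025 0 0" --pt "0.03 -0.025 0 0" --pt "0.03 -0.025 0 0" --pt "0.03 -0.025 0 0" --pt "0.03 -0.025 0 0" --pt "0.03 -0.025 0 0" --pt "0 -0.04 0 0" --pt "0 -0.04 0 0" --pt "0 -0.04 0 0" --pt "0 -0.04 0 0" --pt "0 -0.04 0 0" --pt "0 -0.04 0 0" --pt "0 -0.04 0 0" --pt "0 -0.04 0 0" --claw 0.0854

```text
t: 2.1
eef_pos: [0.4795, -0.079, 0.4045]
tool_rot: [0.0, 1.0, -0.0, -0.0]
contact_force: [1.0, -0.1, -0.3]
gripper_width: 0.997
```

```bash
python3 - <<'E'
from h import *
c=read_camera('wrist');print(c['T_tool_cam'].round(3),c['fx'])
E
```

```text
[[-0.    -0.961 -0.275  0.071]
 [ 1.    -0.    -0.     0.001]
 [-0.    -0.275  0.961  0.031]
 [ 0.     0.     0.     1.   ]] 322.8045407405776
```

play_rows --pt "0 -0.04 0 0" --pt "0 -0.04 0 0" --pt "0 -0.04 0 0" --pt "0 -0.04 0 0" --pt "0 -0.04 0 0" --pt "0 -0.04 0 0" --pt "0 -0.04 0 0" --pt "0 0 0 0" --pt "0 0 0 0"

```text
t: 3.05
eef_pos: [0.4797, 0.2, 0.4043]
tool_rot: [0.0, 1.0, 0.001, -0.0]
contact_force: [-0.3, -0.7, -0.3]
gripper_width: 1.002
```

```bash
cat >> h.py <<'E'
from scipy.spatial.transform import Rotation
def wrist():
    s=sensors.get_obs(); c=read_camera('wrist')
    w,x,y,z=s['tool_rot']; T=np.eye(4); T[:3,:3]=Rotation.from_quat([x,y,z,w]).as_matrix(); T[:3,3]=s['eef_pos']
    M=np.linalg.inv(T@np.array(c['T_tool_cam'])); c['rvec']=cv2.Rodrigues(M[:3,:3])[0]; c['tvec']=M[:3,3]
    return s,c
E
python3 - <<'E'
from h import *
s,c=wrist(); print(s['eef_pos'])
cv2.imwrite('pics/w1.png',c['frame']);np.save('w1.npy',c,allow_pickle=True)
hsv=cv2.cvtColor(c['frame'],cv2.COLOR_BGR2HSV)
m=cv2.inRange(hsv,(95,100,40),(130,255,255));P=cloud(c)
k,l,st,ce=cv2.connectedComponentsWithStats(m)
for i in range(1,k):
    if st[i,4]>60:
        q=P[l==i]; print(st[i],ce[i],np.percentile(q,[5,50,95],0).round(4).tolist())
E
```

```text
[0.4797321  0.19995034 0.40426052]
[ 248  211   42   56 1026] [270.27192982 234.77290448] [[0.4515, 0.2258, 0.1256], [0.4659, 0.2348, 0.167], [0.4691, 0.2466, 0.1733]]
[ 556  291   61   51 1780] [593.45       312.01685393] [[0.2617, -0.1867, 0.0104], [0.2999, -0.1607, 0.0121], [0.323, -0.1086, 0.0138]]
```

View pics/w1.png

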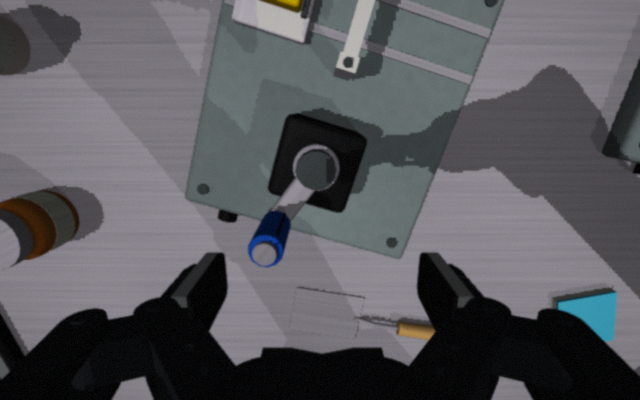

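The wrist view shows the pin end at about (265,253), the hub cap at (316,168) and a bridge end at (347,63). I'll cast rays onto their planes.

```bash
python3 - <<'E'
from h import *
c=np.load('w1.npy',allow_pickle=True).item();P=cloud(c)
z=P[...,2]
sub=np.zeros(z.shape,bool);sub[225:275,240:300]=1
q=P[sub&(z>.1745)&(z<.182)];print('pin end',len(q),q.mean(0).round(4),np.ptp(q,axis=0))
print('ray pin',onz(c,(264.5,253),.178).round(4))
sub[:]=0;sub[135:200,285:350]=1
print(np.histogram(z[sub],bins=15))
h=np.median(z[160:176,308:324]);print('hub z',h,onz(c,(316,168),h).round(4))
q=P[sub&(abs(z-h)<.003)];r=cv2.minEnclosingCircle((q[:,:2]*1000).astype(np.float32));print(len(q),q.mean(0),r)
# yaw via base edges
m=(abs(z-.03)<.005); q=P[m]; print(cv2.minAreaRect((q[:,:2]*1000).astype(np.float32)))
b=P[(abs(z-.104)<.004)&(P[...,0]>.56)];print('bridge',len(b),cv2.minAreaRect((b[:,:2]*1000).astype(np.float32)))
im=cv2.resize(c['frame'][130:280,230:360],None,fx=4,fy=4,interpolation=2);cv2.imwrite('pics/w1z.png',im)
E
```

```text
pin end 460 [0.4574 0.2374 0.1775] [0.01640555 0.01583894 0.00472171]
ray pin [0.4582 0.2366 0.178 ]
(array([   7,    0, 2282, 1909,    0,    0,    0,    0,    0,    0,    0,
          0,    0,    0,   27]), array([0.02912474, 0.0520804 , 0.07503606, 0.09799172, 0.12094739,
       0.14390305, 0.16685871, 0.18981437, 0.21277003, 0.23572569,
       0.25868135, 0.28163701, 0.30459267, 0.32754834, 0.350504  ,
       0.37345966]))
hub z 0.11122948165167121 [0.5029 0.2035 0.1112]
1628 [0.49687811 0.20781286 0.11080189] ((494.30670166015625, 211.452880859375), 26.10074806213379)
((515.099853515625, 194.1755828857422), (269.1922607421875, 688.0369262695312), 0.2571021020412445)
bridge 1241 ((604.4815673828125, 173.02169799804688), (15.97376537322998, 53.22087860107422), 72.86808013916016)
```

View pics/w1z.png

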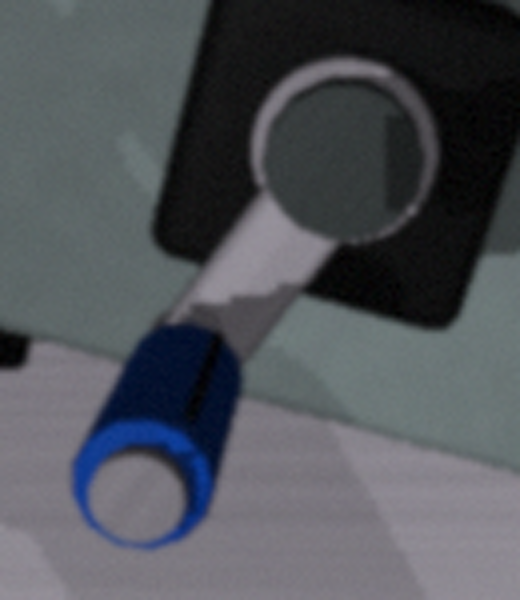

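```bash
python3 - <<'E'
from h import *
c=np.load('w1.npy',allow_pickle=True).item();P=cloud(c);z=P[...,2]
for p in ((311,169.5),(300,165),(316,168),(330,160),(325,175),(303,152),(310,185)): print(p,P[int(p[1]),p[0]].round(4))
for p,h in (((311,169.2),.119),((311,169.2),.111),((316,167.3),.104),((316,167.3),.111),((264.3,254),.178),((347.5,63),.104)): print(p,h,onz(c,p,h).round(4))
E
```

```text
(311, 169.5) [0.5018 0.2077 0.1099]
(300, 165) [0.5053 0.2167 0.1108]
(316, 168) [0.5025 0.2036 0.1091]
(330, 160) [0.5092 0.192  0.109 ]
(325, 175) [0.4972 0.1961 0.1116]
(303, 152) [0.5143 0.2148 0.0981]
(310, 185) [0.4882 0.2086 0.1098]
(311, 169.2) 0.119 [0.5034 0.2074 0.119 ]
(311, 169.2) 0.111 [0.5019 0.2077 0.111 ]
(316, 167.3) 0.104 [0.5022 0.2037 0.104 ]
(316, 167.3) 0.111 [0.5035 0.2035 0.111 ]
(264.3, 254) 0.178 [0.4574 0.2368 0.178 ]
(347.5, 63) 0.104 [0.5841 0.179  0.104 ]
```

play_rows --pt "-0.008 -0.012 0 0" --pt "-0.008 -0.012 0 0" --pt "-0.0067 -0.013 0 0" --pt "0 0 0 0" --pt "0 0 0.02 0" --pt "0 0 0.02 0" --pt "0 0 0.02 0" --pt "0 0 0.02 0" --pt "0 0 0.014 0" --pt "0 0 0.01 0" --pt "0 0 0 0" --pt "0 0 0 0"

```text
t: 4.3
eef_pos: [0.4575, 0.2365, 0.3011]
tool_rot: [-0.0, 1.0, -0.0, 0.0]
contact_force: [-0.3, 0.3, -0.2]
gripper_width: 1.001
```

```bash
python3 - <<'E'
from h import *
s,c=wrist(); print(s['eef_pos'],s['contact_force'])
cv2.imwrite('pics/w2.png',c['frame'])
P=cloud(c);z=P[...,2]
m=(abs(z-.1775)<.006)&(abs(P[...,0]-.457)<.03)&(abs(P[...,1]-.237)<.03);m[0:400]=m;q=P[m];print(len(q),q.mean(0) if len(q) else 0)
E
```

```text
[0.45749753 0.23652425 0.30111769] [-0.32268514  0.2563274  -0.16639316]
3033 [0.45966565 0.23741263 0.17522692]
```

View pics/w2.png

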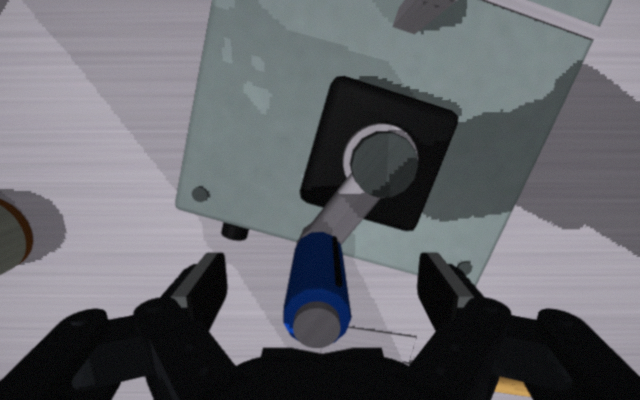

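The sleeve is centred between the open fingers (pin end at (320,325), hub disc at (384,164)). I'll recompute the axis and then close.

```bash
python3 - <<'E'
from h import *
s,c=wrist(); a=onz(c,(320,325.5),.178);P=cloud(c)
print(a,P[165,384]); b=onz(c,(384,164),.111); print(b,np.hypot(*(a-b)[:2]))
E
```

```text
[0.45833399 0.23617622 0.178     ] [0.50137559 0.20451673 0.11091699]
[0.50189312 0.20455892 0.111     ] 0.053824267286871424
```

play_rows --pt "0 0 0 0" --pt "0 0 0 0" --pt "0 0 0 0" --pt "0 0 0 0" --pt "0 0 0 0" --pt "0 0 0 0" --pt "0 0 0 0" --pt "0 0 0 0" --claw 0.015 --force 40

```text
t: 5.2
eef_pos: [0.4573, 0.2367, 0.301]
tool_rot: [-0.0, 1.0, 0.0, 0.0]
contact_force: [-1.0, 0.9, 4.9]
gripper_width: 0.285
```

```bash
python3 - <<'E'
from h import *
s,c=wrist(); print(s)
cv2.imwrite('pics/w3.png',c['frame'])
E
```

```text
{'t': 5.2, 'q': array([-0.2686078 ,  0.37727483, -0.39978132,  2.00909666,  0.20263055,
        0.79210874, -2.35670015]), 'joint_vel': array([-2.94172405e-04, -4.96977978e-05, -6.86283877e-04, -6.16078729e-05,
        4.29800631e-04, -7.96689856e-04, -6.00589387e-04]), 'joint_torque': array([ 8.03359039e-01, -4.33195746e+01, -2.02274993e+00, -2.05456549e+01,
        3.90889216e-01, -3.73449794e-02,  2.28430959e-03]), 'eef_pos': array([0.45731759, 0.23672133, 0.30102678]), 'tool_rot': array([-2.71147127e-04,  9.99999926e-01,  1.03413132e-04,  2.53953354e-04]), 'contact_force': array([-1.0398614 ,  0.90333573,  4.88296092]), 'torque': array([0.22644146, 0.24205042, 0.00612825]), 'gripper_width': 0.2847841351245967}
```

View pics/w3.png

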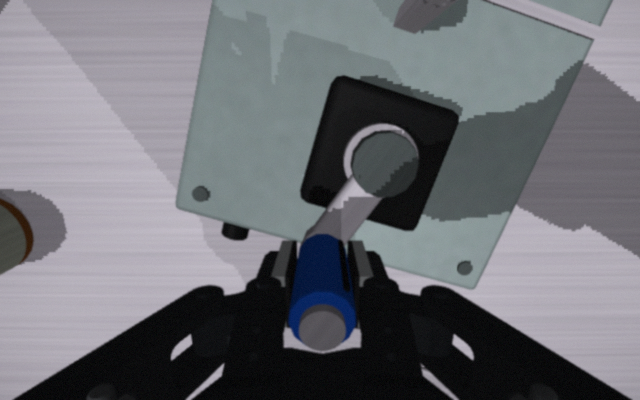

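The sleeve is held (opening about 24 mm) and the radius to the axis comes out at 55.0 mm. Next I'll work out the arc rows.

```bash
cat > arc.py <<'E'
import sys,numpy as np
cx,cy,x0,y0,step,n=map(float,sys.argv[1:7]); n=int(n)
a0=np.arctan2(y0-cy,x0-cx); a=a0-np.deg2rad(step)*np.arange(n+1)
X=cx+.055*np.cos(a);Y=cy+.055*np.sin(a);X[0],Y[0]=x0,y0
X,Y=X.round(4),Y.round(4)
print(np.rad2deg(a0)); print([[round(float(p),4),round(float(-q),4),0,0] for p,q in zip(np.diff(X),np.diff(Y))])
E
python3 arc.py .5019 .2045 .4573 .2367 5 12
```

```text
144.17172903016598
[[0.003, -0.0038, 0, 0], [0.0033, -0.0034, 0, 0], [0.0036, -0.0032, 0, 0], [0.0038, -0.0029, 0, 0], [0.0041, -0.0025, 0, 0], [0.0043, -0.0022, 0, 0], [0.0044, -0.0017, 0, 0], [0.0046, -0.0014, 0, 0], [0.0047, -0.001, 0, 0], [0.0048, -0.0006, 0, 0], [0.0048, -0.0001, 0, 0], [0.0048, 0.0003, 0, 0]]
```

play_rows --pt "0.003 -0.0038 0 0" --pt "0.0033 -0.0034 0 0" --pt "0.0036 -0.0032 0 0" --pt "0.0038 -0.0029 0 0" --pt "0.0041 -0.0025 0 0" --pt "0.0043 -0.0022 0 0" --pt "0.0044 -0.0017 0 0" --pt "0.0046 -0.0014 0 0" --pt "0.0047 -0.001 0 0" --pt "0.0048 -0.0006 0 0" --pt "0.0048 -0.0001 0 0" --pt "0.0048 0.0003 0 0"

```text
t: 6.45
eef_pos: [0.5073, 0.2597, 0.301]
tool_rot: [-0.001, 1.0, 0.0, -0.0]
contact_force: [-2.5, 2.6, 5.8]
gripper_width: 0.282
```

```bash
cat > chk.py <<'E'
from h import *
import sys
s,c=wrist(); print(s['eef_pos'],s['contact_force'],s['torque'],s['gripper_width'])
tag=sys.argv[1]; cv2.imwrite(f'pics/w{tag}.png',c['frame'])
c=read_camera('scene');cv2.imwrite(f'pics/s{tag}.png',cv2.resize(c['frame'][200:380,250:500],None,fx=3,fy=3))
a=np.deg2rad(-17.); ex=np.array([np.cos(a),np.sin(a)]);ey=np.array([-ex[1],ex[0]])
P=cloud(c);z=P[...,2];hsv=cv2.cvtColor(c['frame'],cv2.COLOR_BGR2HSV)
near=(abs(P[...,0]-.65)<.1)&(abs(P[...,1]-.2)<.12)&(c['depth']>0)
q=P[near&(cv2.inRange(hsv,(20,120,100),(35,255,255))>0)&(abs(z-.067)<.005)][:,:2]*1000
for nm,e in (('x',ex),('y',ey)):
    v=q@e; print(nm,len(v),np.percentile(v,[1,99]).round(1))
E
python3 chk.py 4
```

```text
[0.50734319 0.25974442 0.30104465] [-2.50134764  2.61953876  5.80727359] [ 0.43258324  0.49303969 -0.04820634] 0.28164471368557936
x 397 [540.6 573.9]
y 397 [384.7 431.3]
```

View pics/w4.png

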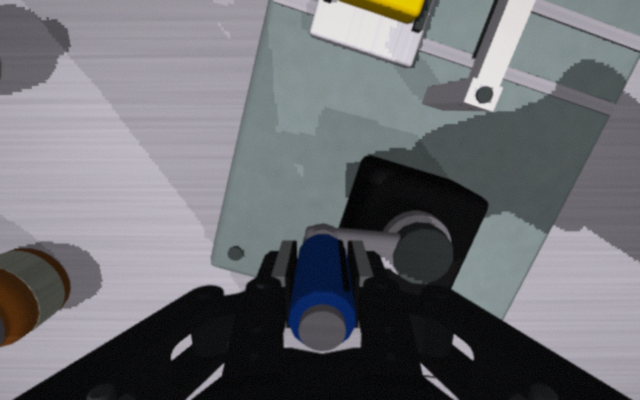

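View pics/s4.png

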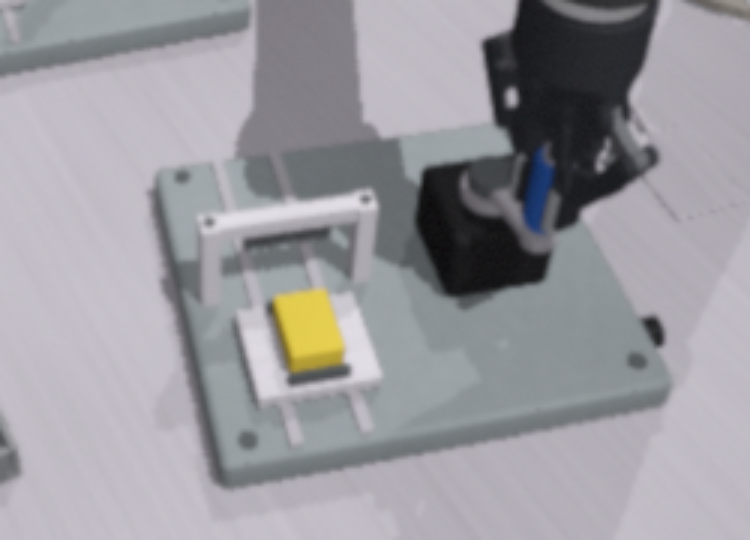

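The wrist view shows the sleeve still in the fingers. The block moved 16 mm for 60°, forces are small and it's about 61 mm short.

```bash
python3 arc.py .5019 .2045 .5073 .2597 5 20
```

```text
84.41275603579571
[[0.0047, 0.0011, 0, 0], [0.0047, 0.0011, 0, 0], [0.0045, 0.0015, 0, 0], [0.0045, 0.0019, 0, 0], [0.0042, 0.0023, 0, 0], [0.004, 0.0026, 0, 0], [0.0038, 0.0029, 0, 0], [0.0035, 0.0033, 0, 0], [0.0032, 0.0036, 0, 0], [0.0029, 0.0038, 0, 0], [0.0025, 0.0041, 0, 0], [0.0022, 0.0043, 0, 0], [0.0018, 0.0044, 0, 0], [0.0014, 0.0046, 0, 0], [0.001, 0.0047, 0, 0], [0.0005, 0.0048, 0, 0], [0.0002, 0.0048, 0, 0], [-0.0003, 0.0048, 0, 0], [-0.0006, 0.0047, 0, 0], [-0.0011, 0.0047, 0, 0]]
```

play_rows --pt "0.0047 0.0009 0 0" --pt "0.0047 0.0011 0 0" --pt "0.0045 0.0015 0 0" --pt "0.0045 0.0019 0 0" --pt "0.0042 0.0023 0 0" --pt "0.004 0.0026 0 0" --pt "0.0038 0.0029 0 0" --pt "0.0035 0.0033 0 0" --pt "0.0032 0.0036 0 0" --pt "0.0029 0.0038 0 0" --pt "0.0025 0.0041 0 0" --pt "0.0022 0.0043 0 0" --pt "0.0018 0.0044 0 0" --pt "0.0014 0.0046 0 0" --pt "0.001 0.0047 0 0" --pt "0.0005 0.0048 0 0" --pt "0.0002 0.0048 0 0" --pt "-0.0003 0.0048 0 0" --pt "-0.0006 0.0047 0 0" --pt "-0.0011 0.0047 0 0"

```text
t: 8.55
eef_pos: [0.5549, 0.1884, 0.301]
tool_rot: [0.0, 1.0, -0.0, -0.0]
contact_force: [-1.1, 3.5, 8.5]
gripper_width: 0.284
```

```bash
python3 chk.py 5; python3 -c "
from h import *;s=sensors.get_obs();print(s['q'])"
```

```text
[0.55491147 0.18835609 0.30098525] [-1.10739787  3.50460882  8.54863053] [ 0.60857975  0.24511458 -0.01144404] 0.28377227293887103
x 363 [540.8 574. ]
y 363 [353.8 402.4]
[-0.1542875   0.47543407 -0.36103417  1.84675369  0.21636637  0.85995466
 -2.19312118]
```

View pics/s5.png

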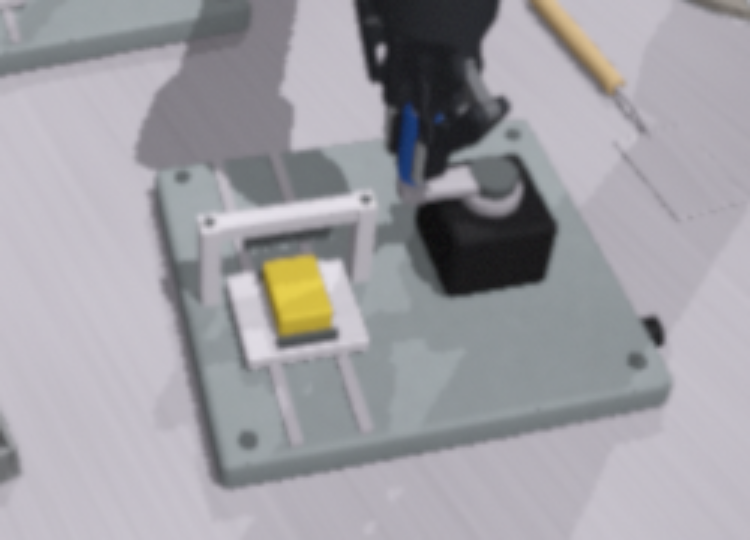

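View pics/w5.png

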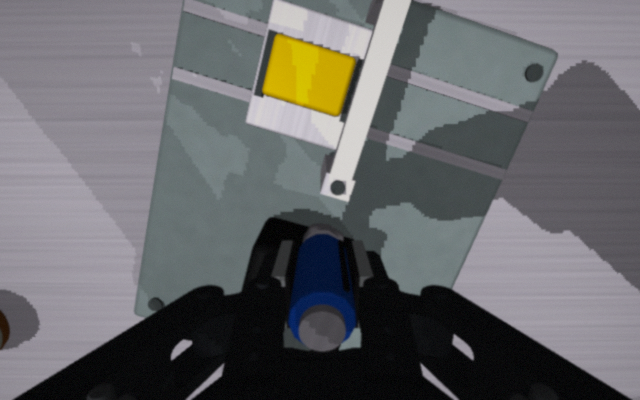

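The block is now about 32 mm short with the sleeve held, which is the window for step 1. Rotation count and vision agree. Continuing the arc.

```bash
python3 arc.py .5019 .2045 .5549 .1884 5 20
python3 - <<'E'
from h import *
s,c=wrist();P=cloud(c);z=P[...,2];hsv=cv2.cvtColor(c['frame'],cv2.COLOR_BGR2HSV)
a=np.deg2rad(-17.); ex=np.array([np.cos(a),np.sin(a)]);ey=np.array([-ex[1],ex[0]])
q=P[(cv2.inRange(hsv,(20,120,60),(35,255,255))>0)&(abs(z-.067)<.005)][:,:2]*1000
b=P[(abs(z-.104)<.003)&(P[...,0]>.57)&(hsv[...,2]>100)][:,:2]*1000
for n,v in (('block',q),('bridge',b)):print(n,len(v),np.percentile(v@ex,[1,99]),np.percentile(v@ey,[1,99]),cv2.minAreaRect(v.astype(np.float32)))
E
```

```text
-16.897395889133687
[[-0.002, 0.0044, 0, 0], [-0.002, 0.0044, 0, 0], [-0.0023, 0.0042, 0, 0], [-0.0027, 0.0039, 0, 0], [-0.0031, 0.0037, 0, 0], [-0.0033, 0.0035, 0, 0], [-0.0037, 0.0031, 0, 0], [-0.0039, 0.0028, 0, 0], [-0.0041, 0.0024, 0, 0], [-0.0043, 0.0021, 0, 0], [-0.0045, 0.0017, 0, 0], [-0.0046, 0.0013, 0, 0], [-0.0047, 0.0009, 0, 0], [-0.0048, 0.0004, 0, 0], [-0.0048, 0.0001, 0, 0], [-0.0048, -0.0004, 0, 0], [-0.0047, -0.0008, 0, 0], [-0.0047, -0.0012, 0, 0], [-0.0045, -0.0016, 0, 0], [-0.0044, -0.002, 0, 0]]
block 5224 [541.81296296 576.12504498] [350.45174625 398.9288129 ] ((644.2784423828125, 195.08175659179688), (50.38245391845703, 35.507606506347656), 73.23786926269531)
bridge 4743 [501.94384151 599.17463415] [335.5395851  349.05402087] ((627.283935546875, 166.45677185058594), (16.04733657836914, 100.7166976928711), 73.56307983398438)
```

play_rows --pt "-0.0016 0.0045 0 0" --pt "-0.002 0.0044 0 0" --pt "-0.0023 0.0042 0 0" --pt "-0.0027 0.0039 0 0" --pt "-0.0031 0.0037 0 0" --pt "-0.0033 0.0035 0 0" --pt "-0.0037 0.0031 0 0" --pt "-0.0039 0.0028 0 0" --pt "-0.0041 0.0024 0 0" --pt "-0.0043 0.0021 0 0" --pt "-0.0045 0.0017 0 0" --pt "-0.0046 0.0013 0 0" --pt "-0.0047 0.0009 0 0" --pt "-0.0048 0.0004 0 0" --pt "-0.0048 0.0001 0 0" --pt "-0.0048 -0.0004 0 0" --pt "-0.0047 -0.0008 0 0" --pt "-0.0047 -0.0012 0 0" --pt "-0.0045 -0.0016 0 0" --pt "-0.0044 -0.002 0 0"

```text
t: 10.7
eef_pos: [0.4781, 0.1556, 0.301]
tool_rot: [-0.0, 1.0, -0.0, 0.001]
contact_force: [4.4, 3.8, 4.5]
gripper_width: 0.278
```

```bash
python3 chk.py 6; python3 -c "
from h import *;s=sensors.get_obs();print(s['q'],s['eef_pos'])"
```

```text
[0.47813012 0.15556863 0.30101674] [4.35069192 3.8325764  4.51962706] [ 0.6900858  -0.8673451   0.02424699] 0.278313988432928
x 249 [540.6 574.3]
y 249 [342.3 375.2]
[-0.1162058   0.35724276 -0.38748685  2.03778197  0.18953299  0.77949759
 -2.18778671] [0.47757478 0.15597148 0.30099679]
```

View pics/s6.png

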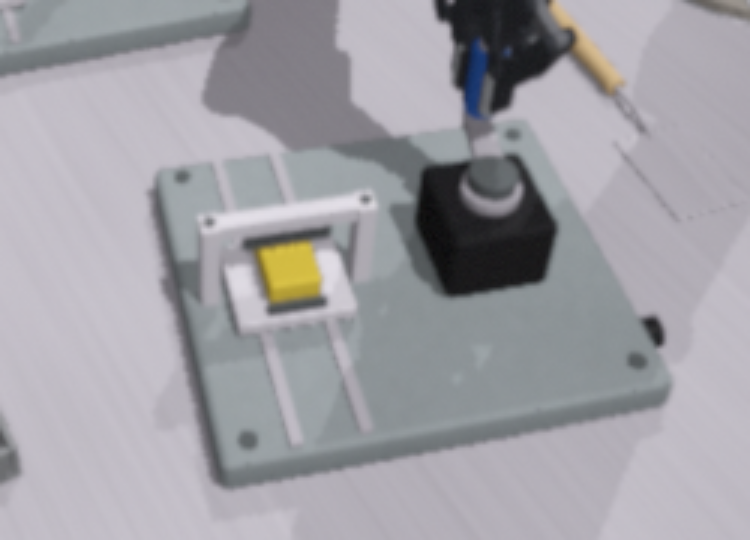

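View pics/w6.png

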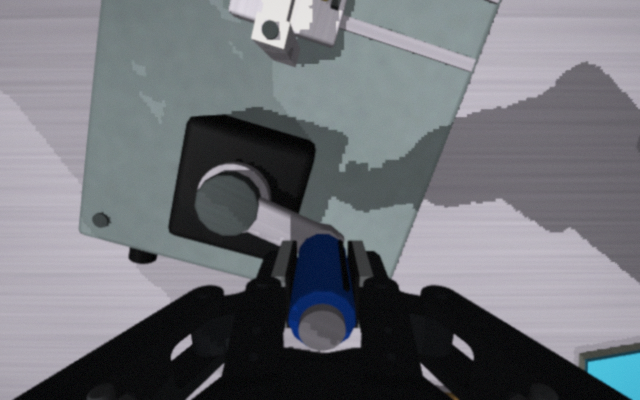

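By the far edge and by turn angle, the block is now about 5 mm short. About 17° more.

```bash
python3 arc.py .5019 .2045 .4776 .1560 4.25 4
```

```text
-116.61228593926508
[[-0.0039, -0.0013, 0, 0], [-0.0034, -0.0022, 0, 0], [-0.0033, -0.0025, 0, 0], [-0.003, -0.0027, 0, 0]]
```

play_rows --pt "-0.0036 -0.0018 0 0" --pt "-0.0034 -0.0022 0 0" --pt "-0.0033 -0.0025 0 0" --pt "-0.003 -0.0027 0 0" --pt "0 0 0 0" --pt "0 0 0 0" --pt "0 0 0 0" --pt "0 0 0 0"

```text
t: 11.6
eef_pos: [0.4646, 0.165, 0.301]
tool_rot: [0.0, 1.0, -0.0, 0.0]
contact_force: [2.1, 1.7, 6.6]
gripper_width: 0.282
```

```bash
python3 chk.py 7; python3 - <<'E'
from h import *
c=read_camera('top');cv2.imwrite('pics/t7.png',cv2.resize(c['frame'][140:310,180:350],None,fx=3.5,fy=3.5,interpolation=2))
a=np.deg2rad(-17.); ex=np.array([np.cos(a),np.sin(a)]);ey=np.array([-ex[1],ex[0]])
P=cloud(c);z=P[...,2];hsv=cv2.cvtColor(c['frame'],cv2.COLOR_BGR2HSV)
near=(abs(P[...,0]-.65)<.1)&(abs(P[...,1]-.2)<.12)
q=P[near&(cv2.inRange(hsv,(20,120,60),(35,255,255))>0)&(abs(z-.067)<.006)][:,:2]*1000
print(len(q),np.percentile(q@ey,[1,99]),np.percentile(q@ex,[1,99]))
E
```

```text
[0.46462151 0.16502947 0.30100409] [2.07861489 1.68948898 6.63627292] [ 0.58588968 -0.54243379  0.0200142 ] 0.281504404786992
x 213 [540.7 574.2]
y 213 [342.1 370.8]
162 [318.12148592 365.1150875 ] [538.03333641 572.95692536]
```

View pics/t7.png

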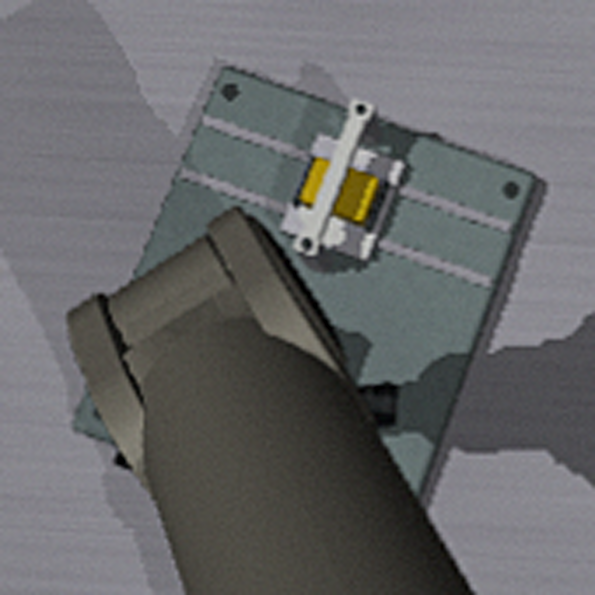

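View pics/s7.png

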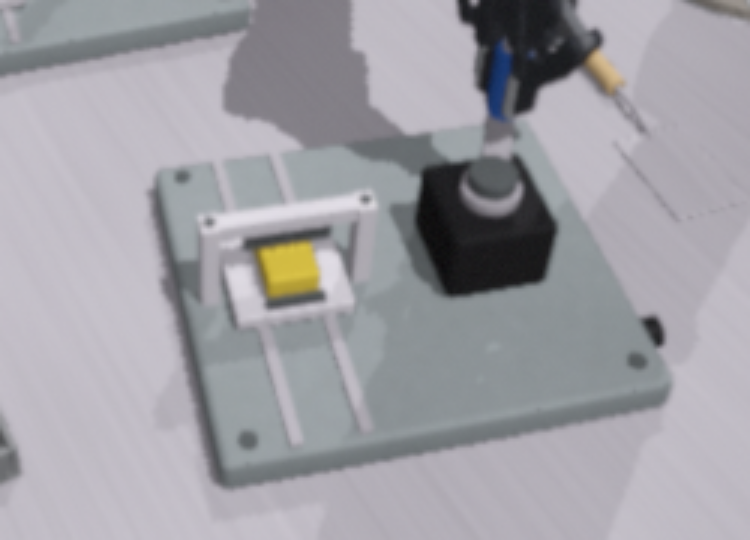

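Centred within about 1 mm in both views: top gives 341.6 against 341.1, scene 346.9 against 346.1. Releasing now.

play_rows --pt "0 0 0 0" --pt "0 0 0 0" --pt "0 0 0 0" --pt "0 0 0 0" --pt "0 0 0 0" --pt "0 0 0 0" --pt "0 0 0 0" --pt "0 0 0 0" --claw 0.0854

```text
t: 12.55
eef_pos: [0.4643, 0.1653, 0.3007]
tool_rot: [0.0, 1.0, 0.0, 0.0]
contact_force: [0.2, 0.9, -0.0]
gripper_width: 1.001
```

```bash
python3 chk.py 8
```

```text
[0.46425428 0.16530208 0.30070693] [ 0.2058945   0.92820784 -0.00472357] [-0.05506016  0.01766036  0.02504888] 1.0010803029140058
x 216 [540.7 574.3]
y 216 [341.7 371.3]
```

View pics/w8.png

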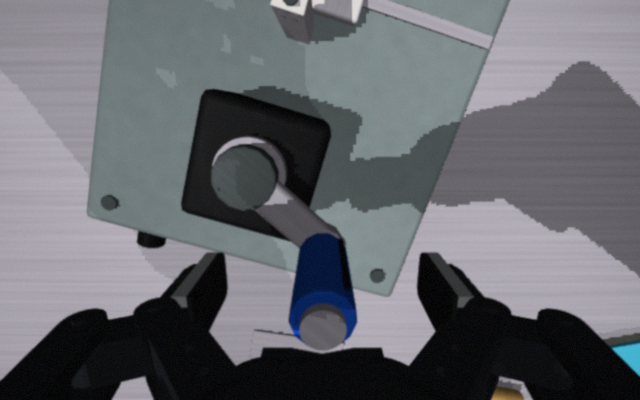

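The fingers are open and clear on both sides of the sleeve (pin end at (322,327)). Lifting straight up.

play_rows --pt "0 0 -0.01 0" --pt "0 0 -0.02 0" --pt "0 0 -0.02 0" --pt "0 0 -0.02 0" --pt "0 0 -0.02 0" --pt "0 0 -0.02 0" --pt "0 0 0 0" --pt "0 0 0 0" --pt "0 0 0 0" --pt "0 0 0 0"

```text
t: 13.65
eef_pos: [0.464, 0.1651, 0.4098]
tool_rot: [0.0, 1.0, 0.0, -0.001]
contact_force: [0.3, -0.4, -0.4]
gripper_width: 1.002
```

```bash
python3 chk.py 9; python3 - <<'E'
from h import *
c=read_camera('scene');hsv=cv2.cvtColor(c['frame'],cv2.COLOR_BGR2HSV)
m=cv2.inRange(hsv,(5,150,100),(17,255,255));print(cv2.connectedComponentsWithStats(m)[3][:6],sensors.get_obs()['contact_force'])
c=read_camera('top')
a=np.deg2rad(-17.); ey=np.array([-np.sin(a),np.cos(a)])
P=cloud(c);z=P[...,2];hsv=cv2.cvtColor(c['frame'],cv2.COLOR_BGR2HSV)
near=(abs(P[...,0]-.65)<.1)&(abs(P[...,1]-.2)<.12)
q=P[near&(cv2.inRange(hsv,(20,120,60),(35,255,255))>0)&(abs(z-.067)<.006)][:,:2]*1000
print(len(q),np.percentile(q@ey,[1,99]).mean())
m=cv2.inRange(hsv,(5,150,100),(17,255,255));print(cv2.connectedComponentsWithStats(m)[3][:6])
bot.hand_in()
E
```

```text
[0.46397295 0.16511457 0.40984157] [ 0.34469795 -0.44515829 -0.43257767] [ 0.00224052 -0.00717671 -0.00268643] 1.0018478957113102
x 212 [540.3 574. ]
y 212 [343.1 370.8]
[[319.43826019 199.45215912]
 [272.16030534 152.99236641]
 [553.46808511 394.4893617 ]] [0.39065641 0.70413674 0.26818761]
164 341.2327547685318
[[319.45514859 199.50541937]
 [621.625      113.4375    ]
 [622.         115.        ]
 [449.125      200.875     ]
 [440.         208.        ]]
the job is handed in; nothing more can be done
```

I gripped the blue sleeve at 40 N and cranked it about 277° clockwise, holding it the whole way. I then opened the fingers, lifted clear and handed the job in at about 14 s; no verdict was reported.

- **On the way:** the block measured about 32 mm short of the blade with the sleeve held, inside the 25 to 50 mm window for step 1.
- **Centring:** with the sleeve still held, the block was about 1 mm from the middle of the bridge in both the top and scene views. After release it stayed within about 1 mm. The blade itself was not measured; I took it as lying under the middle of the bridge beam.
- **Orange sleeve:** it sits at the same pixels as at the start in both cameras.
- **Release:** the arm is clear of everything, and the contact force reads about zero.

One disagreement: the top and scene cameras differed by about 5 mm in absolute position. I compared block and bridge within one view only. The crank axis came from the wrist camera, and the sleeve's measured distance from it matched the given 55 mm radius.

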